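Find the perished rubber foot on an upturned microscope base

TASK

One of the three rubber feet on the upturned microscope base has gone soft. Lift the blue tester from its stand and push its pin squarely into the feet, about 7 mm of the pin's 10 mm travel and never to its stop, holding each push for about a second, to find the foot that sinks far deeper than the others. Then stand the tester back in its stand, set the brass weight upright on the soft foot, gently, to mark it, and leave the other things on the bench where they are.

Things in the scene. Friction and masses are not known exactly. Their poses are not given: they have to be found in the camera images.
- base: Upturned microscope base, a black T-shaped casting fixed to the bench: cross bar 75 (x) by 200 (y) mm centred at x = -55 mm, stem 85 mm wide (y) reaching x = +115 mm, all 24 mm thick. Origin under its middle on the bench, z up. On it, face up, stand three black round rubber feet, 36 mm in diameter, with a grey centre dot: two firm, one soft. They look alike; which one is soft changes every time.
- seat1 (a point): Centre of the foot at the base's (-55, -70) mm, 42 mm above the bench: the face of an unworn foot. Each foot is worn differently: its face lies 0 to 3 mm lower, unmeasured. A foot yields straight down like a spring.
- seat2 (a point): The same for the foot at the base's (-55, +70) mm.
- seat3 (a point): The same for the foot at the base's (+65, 0) mm.
- foot_soft (a joint): How far the face of the soft foot is pressed down, m: 0 at rest, stop at 0.0135. It yields 1 mm per 0.6 N (after 0.2 N), so about 10 mm at 6 N. The value does not tell which place that foot is in.
- foot_firm1 (a joint): The same for one firm foot, 3.6 N per mm: under 2 mm at 6 N.
- foot_firm2 (a joint): The same for the other firm foot, 4.8 N per mm: under 1.5 mm at 6 N.
- tester: Loose hardness tester, 0.2 to 0.3 kg, upright: blue round barrel 36 mm in diameter, 80 mm long (z = 25 to 105 mm), above a steel nose 24 mm in diameter (z = 0 to 25 mm), from which a sprung steel pin 9 mm thick stands out 15 mm (tip at z = -15 mm). Origin: centre of the nose's lower face, z up. It starts in the stand, the barrel's shoulder on the stand's top, its own top 125 mm above the bench.
- tester_pin (a joint): How far the tester's pin is pushed into the nose, m: 0 out, 0.010 at its stop. Its spring pushes back with 0.4 N at first plus 0.8 N per mm, so 6 N at 7 mm and 8.4 N at the stop. An orange ring on the pin, 6 to 8 mm below the nose, is half gone at 7 mm.
- stand: Aluminium block 75 by 75 by 45 mm high, fixed to the bench, with an upright through hole 33 mm wide with a 4 mm chamfer at its mouth. Origin under its centre on the bench. The seated tester's origin is 20 mm above the bench on the hole's axis.
- weight: Loose brass weight, 0.27 to 0.34 kg, standing upright: body 34 mm in diameter and 34 mm high, then a narrow neck and on top a knob 20 mm in diameter from z = 43 to 56 mm. Origin at the centre of its underside. On the soft foot it sinks it by about 5 mm.
- objective: Bystander: loose steel microscope objective with an orange ring, 34 mm in diameter, 50 mm high, standing upright; origin at the centre of its underside.
- bottle: Bystander: loose amber bottle, 48 mm in diameter, 85 mm high; origin at the centre of its underside.
- slide_box: Bystander: loose green slide box 90 by 130 by 32 mm high; origin at the centre of its underside.
Not all that is in view belongs to the job. Several things have the shape of the weight; the one meant has the colours described above.

How it is judged:
On the way, in this order (a step that is already met when the one before it is completed fails the run):
1. the tester is lifted out of its stand (height (world z) of tester above 0.05 m and contact force between the fingers and tester above 1 N), for 0.1 s.
2. the soft foot is read: held upright, the tester's pin is sunk 5.5 to 9.3 mm while the soft foot is pressed at least 6.5 mm, for 0.4 s (value of joint tester_pin between 0.0055 and 0.0093 m and value of joint foot_soft above 0.0065 m and angle between tester's own z axis and vertical below 0.2 rad and contact force between the fingers and tester above 1 N), for 0.4 s.
At the end, for the whole second after the job is handed in: The tester sits upright in its stand, within 8 mm of the hole's axis and 4 mm of its seated height (tilt under 0.12 rad); the brass weight stands at rest and upright (tilt under 0.15 rad) on the soft foot, within 12 mm of the foot's centre, its load alone (3 to 8 mm of sink) on that foot (horizontal distance between tester and stand below 0.008 m and height (world z) of tester between 0.016 and 0.024 m and angle between tester's own z axis and vertical below 0.12 rad and (horizontal distance between weight and seat1 below 0.012 m or horizontal distance between weight and seat2 below 0.012 m or horizontal distance between weight and seat3 below 0.012 m) and value of joint foot_soft between 0.003 and 0.008 m and angle between weight's own z axis and vertical below 0.15 rad and height (world z) of weight above 0.028 m and linear speed of each of weight, tester below 0.02 m/s); the robot touches nothing.
It fails at once if the tester's pin is driven to its stop (past 9.7 mm) (value of joint tester_pin above 0.0097 m).
It fails at once if the soft foot is struck or the weight dropped on it (its face driven faster than 0.4 m/s) (velocity of joint foot_soft above 0.4 m/s).
It fails at once if a bystander is moved more than 15 mm (distance of any of objective, bottle, slide_box from where it was at the start of the episode above 0.015 m).
It also fails if it takes over 72 s, if anything falls off the work surface, if the arm or the gripper's body presses on something with over 40 N, if the wrist force passes 120 N, or if a joint passes its speed limit or range.

ROBOT

A 6-joint arm with a two-finger parallel gripper is mounted at the origin on the work surface. World frame = base frame: x ahead of the robot, y to its left, z up, the work surface at z = 0. Lengths are in m, angles in rad, forces in N, time in s.
With the tool pointing down it reaches from about 0.275 to 1 m from the base axis. Payload 8.4 kg.
Tool frame: the origin (TCP) lies at the very end of the fingers, on their centre line; the grasp point (between the pads) lies 19 mm behind it; z points along the fingers, y is the line along which they close (so a half turn about z gives the same grasp; the last joint's range is limited). The gripper opens to 85 mm and grips with 20 to 120 N. Pads are 22 mm wide; open, the fingers measure 114 mm over their backs; the gripper's body (76 mm by 85 mm) begins 54 mm behind the grasp point. The pads swing forward as they close: fully open they stand 13 mm farther back than shut.
Start: joints at [1.195, 0.353, 1.633, -0, 1.155, -0.002], TCP at [0.228, 0.582, 0.231] pointing down, gripper open.
Joint ranges: [-2.63, 2.63], [-0.92, 2.1], [0.06, 2.66], [-1.3, 4.44], [0, 2.69], [-3.02, 3.02]. Speed limits (rad/s): [2.22, 2.22, 2.79, 3.14, 3.14, 3.14].

INTERFACE

Orientations are given as a rotation vector (axis times angle).
In Python, from workcell import env, vision, job gives the robot as it stands.
- The arm moves only by the tool jog_arm, never from a script. Its argument "rows" is a list of rows, each an object with "dp": the shift along the tool's x, y, z as a fraction of full scale, a list of three; "roll": the turn about the tool's z as a fraction of full scale; "gripper": the gripper's target within -1 to 1 (fully open at 1, half-way at 0, shut at -1). A call has 1 to 5 rows; each row shifts and turns the commanded pose from where the row before left it, along the tool's axes as they then stand; what a row does not reach is not made up. Full scale, the value 1, is 0.4 m for a shift and 90 degrees for a turn. A row lasts 1/8 s, in which the tool goes at most 62.5 mm and 10.7 degrees, less where a joint would pass 70% of its speed; a pose out of reach is approached as far as the arm can. A call with a number of a shift or a turn outside -1 to 1 is refused whole. A call with a gripper value outside its range is refused whole. The fingers move at their own pace and stop on an object; "squeeze" is the grip in N (left out, the last holds). Time passes only in rows, so rows that do not move let the fingers close. It gives the time, the measured TCP pose, the force, the opening and the grip force at its end, in the units of the state.
- env.get_state(): the state, without advancing time (a new reading comes with each control period).
- vision.read_camera(name): name is "scene" or "top" or "wrist"; returns a dict with "color" (420x560x3 uint8, red, green, blue), "depth" (420x560 float32, m along the optical axis (not along the pixel's ray), 0 where there is no reading), "intrinsics" (3x3 intrinsics, pixels), "T" (4x4, takes a point from camera to world coordinates). Camera axes: x right, y up, looking along -z (the intrinsics and any distortion apply to the point x, -y, -z); pixel columns grow to the right and rows downward; lengths in m; the calibration is good to about 2 mm. A picture is of the moment at which its call begins.
- job.finish_job(): hands the job in; it is judged then, once.
The state is a dict: "clock": time; "joint_positions": joint angles; "joint_velocities": joint speeds; "effort": joint torques, N m; "tool_pos": TCP position; "ee_rot": TCP orientation; "force": force on the tool from outside, world axes, zero at the start; "torque": the same for the moment, N m; "gripper_width": finger opening in m; "grip_force": force on a finger pad.
Only numpy, scipy, OpenCV 4.12 (cv2) and the standard library are available. Lean on these libraries where they do the work, as an engineer would, in place of code of your own. Each camera call takes 0.05 s, during which the arm holds its last target. There are 200 camera calls.

## Working session

There is one attempt and no reset: what is moved stays moved. The work goes in short steps, Python scripts to look and compute and a tool call to move; the robot and the scene stay as the last step left them, time stands still between calls to the robot, and variables do not carry over. Pictures are saved under pics/ and viewed, at most 10 in all, crops included, and the job is handed in when it is done.

Besides the shell and the picture viewer there is one more tool, called after "Request:" in YAML: its name, and indented under it one key for each argument. jog_arm: Moves the arm, as the interface text tells. Its arguments: {"type":"object","properties":{"rows":{"type":"array","items":{"type":"object","properties":{"dp":{"type":"array","items":{"type":"number"}},"roll":{"type":"number"},"gripper":{"type":"number"}}}},"squeeze":{"type":"number"}},"required":["rows"]}

```bash
mkdir -p pics; cat > h.py <<'E'
from workcell import env, vision, job
import numpy as np, cv2
def snap(n):
    r=vision.read_camera(n); return r
def px(r,u,v,d=None):
    K=r["intrinsics"]; 
    if d is None: d=np.median(r["depth"][v-1:v+2,u-1:u+2])
    p=np.array([(u-K[0,2])/K[0,0]*d,-(v-K[1,2])/K[1,1]*d,-d,1]); return (r["T"]@p)[:3]
def cloud(r):
    K=r["intrinsics"]; d=r["depth"]; v,u=np.indices(d.shape)
    p=np.stack([(u-K[0,2])/K[0,0]*d,-(v-K[1,2])/K[1,1]*d,-d,np.ones_like(d)],-1)
    return (p@r["T"].T)[...,:3]
def save(r,f,crop=None,s=1):
    c=r["color"]
    if crop: c=c[crop[1]:crop[3],crop[0]:crop[2]]
    cv2.imwrite(f,cv2.resize(c[...,::-1],None,fx=s,fy=s,interpolation=cv2.INTER_CUBIC))
E
python3 - <<'E'
from h import *
for n in("top","scene"):
    r=snap(n); save(r,f"pics/{n}0.png",None,1.4); np.savez(f"{n}0.npz",**r); print(n,r["T"].round(3).tolist(),r["intrinsics"].round(1).tolist())
print(env.get_state())
E
```

```text
top [[-0.016, 0.995, -0.094, 0.442], [-1.0, -0.015, 0.017, 0.015], [0.016, 0.095, 0.995, 1.105], [0.0, 0.0, 0.0, 1.0]] [[486.6, 0.0, 276.7], [0.0, 486.6, 218.4], [0.0, 0.0, 1.0]]
scene [[0.239, -0.727, 0.644, 1.102], [0.971, 0.192, -0.144, -0.1], [-0.019, 0.66, 0.751, 0.703], [0.0, 0.0, 0.0, 1.0]] [[420.5, 0.0, 280.9], [0.0, 420.5, 210.6], [0.0, 0.0, 1.0]]
{'clock': 0.1, 'joint_positions': array([ 1.19462911e+00,  3.53580277e-01,  1.63406780e+00,  9.01480707e-06,
        1.15520241e+00, -2.37976876e-03]), 'joint_velocities': array([-0.00068698, -0.00147032,  0.00042948, -0.00023645,  0.00191953,
        0.00111201]), 'effort': array([ 8.57094790e-06, -6.06355333e+01, -3.42819679e+01,  4.19705486e-05,
        3.94400849e-03,  2.22698753e-05]), 'tool_pos': array([0.22804146, 0.5814472 , 0.23063245]), 'ee_rot': array([-5.83691871e-01, -3.08664327e+00,  1.93792816e-03]), 'force': array([-0.23810662, -0.65130223, -0.93150511]), 'torque': array([ 0.03056285, -0.01073497, -0.01709516]), 'grip_force': 0.0, 'gripper_width': 0.08548908167770104}
```

View pics/top0.png

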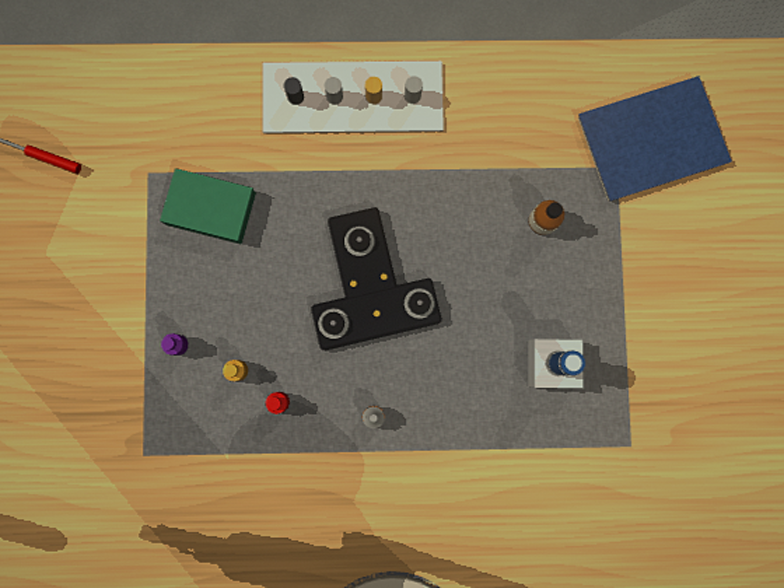

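View pics/scene0.png

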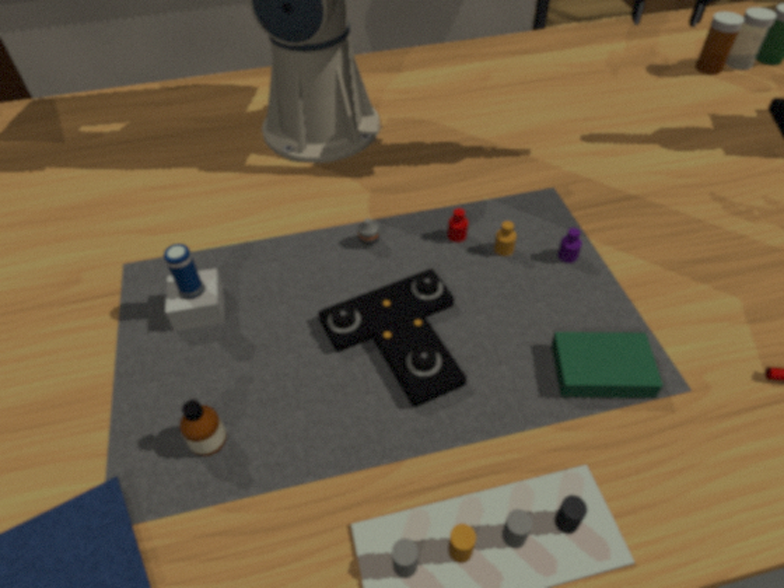

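Top view (1.4x): candidates shaped like the weight are purple (174,344), brass-yellow (234,370) and red (277,402). The yellow one fits "brass". The tester is at (570,362), the base feet at (359,240), (333,323) and (420,303), and the objective at (373,417). I'll confirm the weight in a crop and measure.

```bash
python3 - <<'E'
from h import *
r=dict(np.load("top0.npz")); P=cloud(r); s=1.4
save(r,"pics/w.png",(105,225,285,315),4)
for n,u,v in [("f1",359,240),("f2",333,323),("f3",420,303),("tester",571,363),("knob",234,370),("obj",373,417),("stand",545,380),("bottle",553,211),("purple",174,344),("red",277,402),("mat",480,380)]:
    print(n,px(r,round(u/s),round(v/s)).round(4))
def fit(name,box,zlo,zhi,col=None):
    u0,v0,u1,v1=[round(a/s) for a in box]; q=P[v0:v1,u0:u1].reshape(-1,3); c=r["color"][v0:v1,u0:u1].reshape(-1,3).astype(int)
    m=(q[:,2]>zlo)&(q[:,2]<zhi)
    k=q[m][:,:2].astype(np.float32); (cx,cy),(w,h),a=cv2.minAreaRect(k); (ex,ey),rad=cv2.minEnclosingCircle(k)
    print(name,len(k),"rect",np.round([cx,cy,w,h,a],4),"circ",np.round([ex,ey,rad],4),"z",np.median(q[m][:,2]).round(4))
fit("tester top",(540,330,620,400),.115,.14)
fit("stand top",(520,325,620,400),.038,.052)
fit("knob",(215,350,255,395),.048,.065)
fit("body",(215,350,255,395),.026,.04)
fit("objtop",(355,400,395,440),.042,.06)
fit("f1",(340,220,380,262),.034,.046)
fit("f2",(312,303,353,343),.034,.046)
fit("f3",(400,283,442,323),.034,.046)
fit("base",(300,200,450,355),.018,.03)
E
```

```text
f1 [0.6494 0.0406 0.0386]
f2 [0.5165 0.0816 0.0394]
f3 [ 0.5473 -0.0549  0.041 ]
tester [ 0.4487 -0.2655  0.125 ]
knob [0.4469 0.2329 0.0558]
obj [0.3708 0.0223 0.0494]
stand [ 0.424  -0.2458  0.0453]
bottle [ 0.68   -0.2587  0.0848]
purple [0.487  0.3263 0.0515]
red [0.397  0.1668 0.056 ]
mat [ 4.249e-01 -1.524e-01  3.000e-04]
tester top 266 rect [ 4.4980e-01 -2.6640e-01  3.5600e-02  3.4300e-02  8.9126e+01] circ [ 0.4488 -0.2669  0.0185] z 0.1253
stand top 814 rect [ 4.49300e-01 -2.66900e-01  7.56000e-02  7.44000e-02  8.80989e+01] circ [ 0.4494 -0.2663  0.0522] z 0.045
knob 71 rect [4.47000e-01 2.38600e-01 1.90000e-02 1.71000e-02 8.92351e+01] circ [0.4465 0.2387 0.0099] z 0.055
body 119 rect [ 0.4464  0.2383  0.0321  0.0325 20.1722] circ [0.4465 0.2391 0.0171] z 0.0336
objtop 56 rect [3.70000e-01 2.21000e-02 1.63000e-02 1.72000e-02 2.58099e+01] circ [0.37   0.0221 0.0093] z 0.0481
f1 194 rect [0.6489 0.0416 0.0336 0.0335 1.824 ] circ [0.6497 0.0409 0.0179] z 0.0384
f2 207 rect [5.17800e-01 8.29000e-02 3.32000e-02 3.34000e-02 8.98897e+01] circ [0.5177 0.0831 0.0177] z 0.0396
f3 202 rect [ 0.5478 -0.0531  0.0338  0.0346 26.5891] circ [ 0.5481 -0.053   0.0179] z 0.0395
base 4445 rect [ 0.5975  0.0293  0.2073  0.1993 12.3669] circ [0.5791 0.0257 0.1274] z 0.0235
```

View pics/w.png

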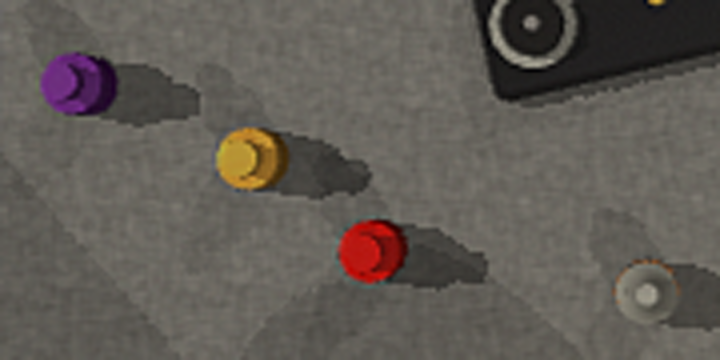

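Confirmed: brass is the yellow weight, knob at about (0.4466, 0.2387), with its height and size matching. First I turn the tool so that tool x=+Y, y=+X, z=down, then travel to the tester.

Request:
jog_arm:
  rows:
    - {"dp": [0,0,0],"roll": 0.11,"gripper": 1}
    - {"dp": [0,0,0],"roll": 0.11,"gripper": 1}
    - {"dp": [0,0,0],"roll": 0.11,"gripper": 1}
    - {"dp": [0,0,0],"roll": 0.11,"gripper": 1}
    - {"dp": [0,0,0],"roll": 0.11,"gripper": 1}
  squeeze: 60

```text
clock: 0.72
tool_pos: [0.2281, 0.5816, 0.2308]
ee_rot: [1.83, 2.554, -0.001]
force: [0.1, -0.0, -0.3]
gripper_width: 0.0854
grip_force: 0.0
```

Request:
jog_arm:
  rows:
    - {"dp": [0,0,0],"roll": 0.11,"gripper": 1}
    - {"dp": [0,0,0],"roll": 0.102,"gripper": 1}
    - {"dp": [0,0,0],"roll": 0,"gripper": 1}

```text
clock: 1.1
tool_pos: [0.2281, 0.5816, 0.2309]
ee_rot: [2.22, 2.223, -0.001]
force: [0.6, 0.5, -0.6]
gripper_width: 0.0852
grip_force: 0.0
```

Request:
jog_arm:
  rows:
    - {"dp": [-0.14,0.037,0],"roll": 0,"gripper": 1}
    - {"dp": [-0.14,0.037,0],"roll": 0,"gripper": 1}
    - {"dp": [-0.14,0.037,0],"roll": 0,"gripper": 1}
    - {"dp": [-0.14,0.037,0],"roll": 0,"gripper": 1}
    - {"dp": [-0.14,0.037,0],"roll": 0,"gripper": 1}

```text
clock: 1.72
tool_pos: [0.3024, 0.3001, 0.2313]
ee_rot: [2.216, 2.227, 0.0]
force: [1.6, -0.2, 0.4]
gripper_width: 0.0853
grip_force: 0.0
```

Request:
jog_arm:
  rows:
    - {"dp": [-0.14,0.037,0],"roll": 0,"gripper": 1}
    - {"dp": [-0.14,0.037,0],"roll": 0,"gripper": 1}
    - {"dp": [-0.14,0.037,0],"roll": 0,"gripper": 1}
    - {"dp": [-0.14,0.037,0],"roll": 0,"gripper": 1}
    - {"dp": [-0.14,0.037,0],"roll": 0,"gripper": 1}

```text
clock: 2.35
tool_pos: [0.3765, 0.02, 0.2316]
ee_rot: [2.216, 2.226, 0.001]
force: [1.0, 1.3, 0.1]
gripper_width: 0.0854
grip_force: 0.0
```

Request:
jog_arm:
  rows:
    - {"dp": [-0.14,0.037,0],"roll": 0,"gripper": 1}
    - {"dp": [-0.14,0.037,0],"roll": 0,"gripper": 1}
    - {"dp": [-0.14,0.037,0],"roll": 0,"gripper": 1}
    - {"dp": [-0.14,0.037,0],"roll": 0,"gripper": 1}
    - {"dp": [0,0,0],"roll": 0,"gripper": 1}

```text
clock: 2.98
tool_pos: [0.4362, -0.2055, 0.2312]
ee_rot: [2.22, 2.221, -0.0]
force: [-0.4, 0.5, -0.7]
gripper_width: 0.0852
grip_force: 0.0
```

Request:
jog_arm:
  rows:
    - {"dp": [-0.1525,0.032,0],"gripper": 1}
    - {"dp": [0,0,0.05],"gripper": 1}
    - {"dp": [0,0,0.125],"gripper": 1}
    - {"dp": [0,0,0.125],"gripper": 1}
    - {"dp": [0,0,0.05],"gripper": 1}

```text
invalid input
```

Request:
jog_arm:
  rows:
    - {"dp": [0,0,0.052],"gripper": 1}
    - {"dp": [0,0,0],"gripper": 1}

```text
invalid input
```

Request:
jog_arm:
  rows:
    - {"dp": [-0.1525,0.032,0],"roll": 0,"gripper": 1}
    - {"dp": [0,0,0.05],"roll": 0,"gripper": 1}
    - {"dp": [0,0,0.125],"roll": 0,"gripper": 1}
    - {"dp": [0,0,0.125],"roll": 0,"gripper": 1}
    - {"dp": [0,0,0.05],"roll": 0,"gripper": 1}

```text
clock: 3.6
tool_pos: [0.4464, -0.2611, 0.0886]
ee_rot: [-2.214, -2.223, 0.001]
force: [-0.6, 0.4, 0.2]
gripper_width: 0.0855
grip_force: 0.0
```

Request:
jog_arm:
  rows:
    - {"dp": [0,0,0.052],"roll": 0,"gripper": 1}
    - {"dp": [0,0,0],"roll": 0,"gripper": 1}

```text
clock: 3.85
tool_pos: [0.447, -0.2616, 0.0693]
ee_rot: [-2.215, -2.222, 0.001]
force: [-0.0, -0.8, 0.1]
gripper_width: 0.0854
grip_force: 0.0
```

Request:
jog_arm:
  rows:
    - {"dp": [-0.012,0.005,0],"roll": 0,"gripper": 1}
    - {"dp": [0,0,0],"roll": 0,"gripper": 1}
    - {"dp": [0,0,0],"roll": 0,"gripper": -1}
    - {"dp": [0,0,0],"roll": 0,"gripper": -1}
    - {"dp": [0,0,0],"roll": 0,"gripper": -1}

```text
clock: 4.47
tool_pos: [0.4504, -0.268, 0.0708]
ee_rot: [2.221, 2.221, 0.0]
force: [0.4, 1.9, 5.9]
gripper_width: 0.0347
grip_force: 59.0
```

Request:
jog_arm:
  rows:
    - {"dp": [0,0,0],"roll": 0,"gripper": -1}
    - {"dp": [0,0,0],"roll": 0,"gripper": -1}
    - {"dp": [0,0,0],"roll": 0,"gripper": -1}

```text
clock: 4.85
tool_pos: [0.4504, -0.268, 0.0708]
ee_rot: [2.221, 2.221, 0.0]
force: [-0.8, 1.5, 6.0]
gripper_width: 0.0348
grip_force: 59.3
```

Request:
jog_arm:
  rows:
    - {"dp": [0,0,-0.06],"roll": 0,"gripper": -1}
    - {"dp": [0,0,-0.12],"roll": 0,"gripper": -1}
    - {"dp": [0,0,-0.08],"roll": 0,"gripper": -1}
    - {"dp": [0.1,0.045,0],"roll": 0,"gripper": -1}
    - {"dp": [0.14,0.065,0],"roll": 0,"gripper": -1}

```text
clock: 5.48
tool_pos: [0.4944, -0.1719, 0.1748]
ee_rot: [2.224, 2.218, 0.0]
force: [0.9, 0.6, -3.3]
gripper_width: 0.0345
grip_force: 60.3
```

Request:
jog_arm:
  rows:
    - {"dp": [0.14,0.065,0],"roll": 0,"gripper": -1}
    - {"dp": [0.12,0.055,0],"roll": 0,"gripper": -1}
    - {"dp": [0.0375,0.014,0.08],"roll": 0,"gripper": -1}
    - {"dp": [0,0,0],"roll": 0,"gripper": -1}
    - {"dp": [0,0,0],"roll": 0,"gripper": -1}

```text
clock: 6.1
tool_pos: [0.5475, -0.0534, 0.1426]
ee_rot: [-2.221, -2.221, 0.001]
force: [-0.5, 0.6, -2.6]
gripper_width: 0.0352
grip_force: 60.4
```

```bash
python3 - <<'E'
from h import *
print(env.get_state()["tool_pos"])
r=snap("wrist"); save(r,"pics/wr1.png"); r=snap("scene"); np.savez("s1.npz",**r); save(r,"pics/s1.png",(180,110,380,290),4)
E
```

```text
[ 0.54752775 -0.05342526  0.14261982]
```

View pics/s1.png

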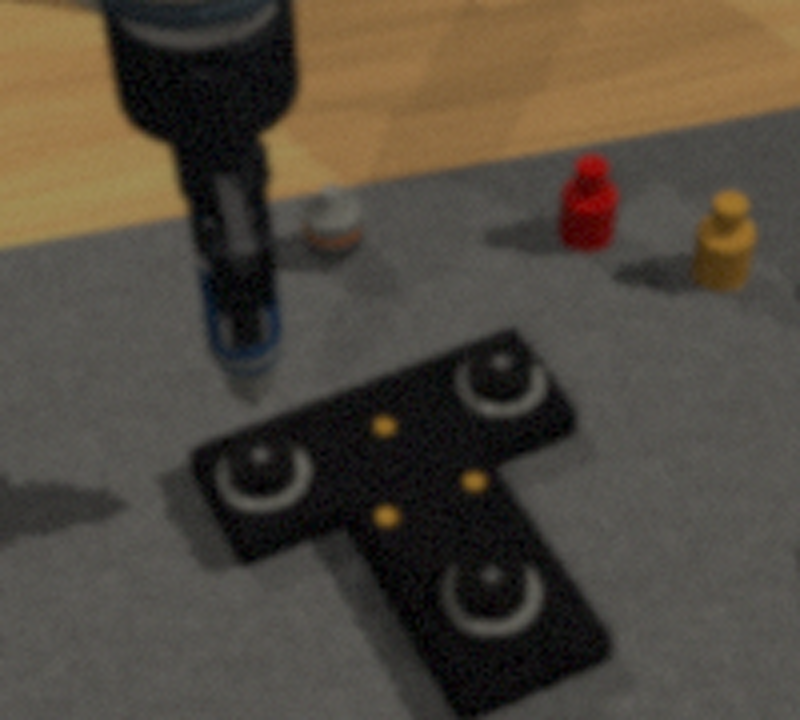

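Request:
jog_arm:
  rows:
    - {"dp": [0,0,0.05],"roll": 0,"gripper": -1}
    - {"dp": [0,0,0.035],"roll": 0,"gripper": -1}
    - {"dp": [0,0,0],"roll": 0,"gripper": -1}
    - {"dp": [0,0,0],"roll": 0,"gripper": -1}

```text
clock: 6.7
tool_pos: [0.5482, -0.0532, 0.109]
ee_rot: [2.221, 2.221, 0.0]
force: [1.0, 0.1, -1.6]
gripper_width: 0.0346
grip_force: 60.4
```

Request:
jog_arm:
  rows:
    - {"dp": [0,0,0.01],"roll": 0,"gripper": -1}
    - {"dp": [0,0,0.005],"roll": 0,"gripper": -1}
    - {"dp": [0,0,0],"roll": 0,"gripper": -1}
    - {"dp": [0,0,0],"roll": 0,"gripper": -1}

```text
clock: 7.2
tool_pos: [0.5481, -0.053, 0.1027]
ee_rot: [2.221, 2.221, 0.0]
force: [0.8, -0.7, -1.2]
gripper_width: 0.0348
grip_force: 60.3
```

Request:
jog_arm:
  rows:
    - {"dp": [0,0,0],"roll": 0,"gripper": -1}

```text
clock: 7.32
tool_pos: [0.548, -0.0529, 0.1026]
ee_rot: [2.221, 2.221, 0.0]
force: [1.1, -0.4, -0.9]
gripper_width: 0.0347
grip_force: 60.3
```

Request:
jog_arm:
  rows:
    - {"dp": [0,0,0.005],"roll": 0,"gripper": -1}
    - {"dp": [0,0,0.005],"roll": 0,"gripper": -1}
    - {"dp": [0,0,0],"roll": 0,"gripper": -1}
    - {"dp": [0,0,0],"roll": 0,"gripper": -1}

```text
clock: 7.82
tool_pos: [0.548, -0.053, 0.0986]
ee_rot: [2.221, 2.221, 0.0]
force: [1.2, 0.2, 0.5]
gripper_width: 0.0346
grip_force: 60.3
```

Request:
jog_arm:
  rows:
    - {"dp": [0,0,0],"roll": 0,"gripper": -1}

```text
clock: 7.95
tool_pos: [0.548, -0.053, 0.0986]
ee_rot: [2.221, 2.221, 0.0]
force: [0.4, -1.1, 1.3]
gripper_width: 0.0346
grip_force: 60.3
```

Request:
jog_arm:
  rows:
    - {"dp": [0,0,0.005],"roll": 0,"gripper": -1}
    - {"dp": [0,0,0],"roll": 0,"gripper": -1}
    - {"dp": [0,0,0],"roll": 0,"gripper": -1}

```text
clock: 8.32
tool_pos: [0.548, -0.053, 0.0965]
ee_rot: [2.221, 2.221, 0.0]
force: [1.3, 0.6, 0.3]
gripper_width: 0.035
grip_force: 60.4
```

Request:
jog_arm:
  rows:
    - {"dp": [0,0,0],"roll": 0,"gripper": -1}

```text
clock: 8.45
tool_pos: [0.548, -0.0529, 0.0965]
ee_rot: [2.221, 2.221, 0.0]
force: [1.4, 0.2, 1.3]
gripper_width: 0.0352
grip_force: 60.4
```

```bash
python3 - <<'E'
from h import *
f=[]
for i in range(6):
    r=snap("wrist"); f.append(env.get_state()["force"][2])
print(np.round(f,2),np.mean(f)); save(r,"pics/wr2.png")
E
```

```text
[ 0.87  1.01  1.15 -0.09  1.23  0.82] 0.830256817196246
```

View pics/wr2.png

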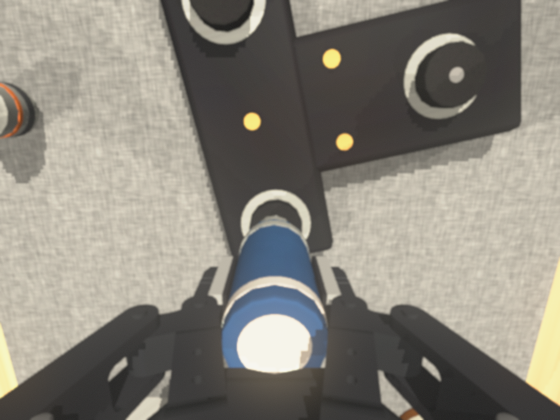

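Wrist view: the tester is centred on foot C, whose rear face shows at about (272,208). I'll check that face's depth against its resting 39.5 mm.

```bash
python3 - <<'E'
from h import *
r=snap("wrist"); P=cloud(r)
d=np.hypot(P[...,0]-.548,P[...,1]+.053)
m=(d<.0165)&(d>.012)&(P[...,2]<.05)&(P[...,2]>.02); z=P[...,2][m]; print("C",m.sum(),np.percentile(z,[10,50,90]).round(4))
for n,x,y in(("B",.5177,.083),("A",.6495,.041)):
    d=np.hypot(P[...,0]-x,P[...,1]-y); z=P[...,2][d<.014]; print(n,len(z),np.median(z) if len(z) else 0)
r=snap("scene");P=cloud(r); d=np.hypot(P[...,0]-.548,P[...,1]+.053); m=(d<.0165)&(d>.006)&(P[...,2]<.05)&(P[...,2]>.02);z=P[...,2][m]; print("scene C",m.sum(),np.percentile(z,[10,50,90]).round(4))
E
```

```text
C 443 [0.0336 0.0345 0.0362]
B 829 0.04027860892887533
A 2057 0.03947168591788913
scene C 110 [0.0328 0.0348 0.0454]
```

Foot C has sunk about 5 mm at only about 3.3 N, so it is the soft one. I press on to about 7 mm of pin travel.

Request:
jog_arm:
  rows:
    - {"dp": [0,0,0.005],"roll": 0,"gripper": -1}
    - {"dp": [0,0,0.005],"roll": 0,"gripper": -1}
    - {"dp": [0,0,0.004],"roll": 0,"gripper": -1}
    - {"dp": [0,0,0],"roll": 0,"gripper": -1}
    - {"dp": [0,0,0],"roll": 0,"gripper": -1}

```text
clock: 9.48
tool_pos: [0.5479, -0.053, 0.091]
ee_rot: [2.221, 2.221, 0.0]
force: [0.8, 0.2, 3.1]
gripper_width: 0.0346
grip_force: 60.6
```

```bash
python3 - <<'E'
from h import *
f=[]
for i in range(4):
    r=snap("wrist"); f.append(env.get_state()["force"][2])
P=cloud(r)
d=np.hypot(P[...,0]-.548,P[...,1]+.053)
m=(d<.0165)&(d>.012)&(P[...,2]<.05)&(P[...,2]>.02); z=P[...,2][m]; print("C",m.sum(),np.percentile(z,[10,50,90]).round(4),np.mean(f),env.get_state()["tool_pos"])
E
```

```text
C 478 [0.0306 0.0315 0.0438] 2.672457552833191 [ 0.54790701 -0.05292795  0.0909636 ]
```

Request:
jog_arm:
  rows:
    - {"dp": [0,0,0.005],"roll": 0,"gripper": -1}
    - {"dp": [0,0,0],"roll": 0,"gripper": -1}
    - {"dp": [0,0,0],"roll": 0,"gripper": -1}
    - {"dp": [0,0,0],"roll": 0,"gripper": -1}
    - {"dp": [0,0,0],"roll": 0,"gripper": -1}

```text
clock: 10.3
tool_pos: [0.5479, -0.0529, 0.0889]
ee_rot: [2.221, 2.221, 0.0]
force: [0.7, 0.1, 3.2]
gripper_width: 0.0346
grip_force: 60.7
```

Request:
jog_arm:
  rows:
    - {"dp": [0,0,0],"roll": 0,"gripper": -1}
    - {"dp": [0,0,0],"roll": 0,"gripper": -1}
    - {"dp": [0,0,0],"roll": 0,"gripper": -1}
    - {"dp": [0,0,0],"roll": 0,"gripper": -1}
    - {"dp": [0,0,0],"roll": 0,"gripper": -1}

```text
clock: 10.92
tool_pos: [0.5479, -0.0529, 0.0889]
ee_rot: [2.221, 2.221, 0.0]
force: [2.4, -0.1, 3.3]
gripper_width: 0.0347
grip_force: 60.7
```

```bash
python3 - <<'E'
from h import *
f=[]
for i in range(6):
    r=snap("wrist"); f.append(env.get_state()["force"][2])
P=cloud(r)
d=np.hypot(P[...,0]-.548,P[...,1]+.053)
m=(d<.0165)&(d>.012)&(P[...,2]<.05)&(P[...,2]>.02); z=P[...,2][m]; print("C",m.sum(),np.percentile(z,[10,50,90]).round(4),np.mean(f),env.get_state()["tool_pos"],env.get_state()["clock"])
r=snap("scene"); save(r,"pics/s2.png",(190,170,290,245),8)
E
```

```text
C 473 [0.0294 0.0303 0.0416] 3.6274500622648724 [ 0.54789309 -0.05293695  0.08888139] 11.225
```

View pics/s2.png

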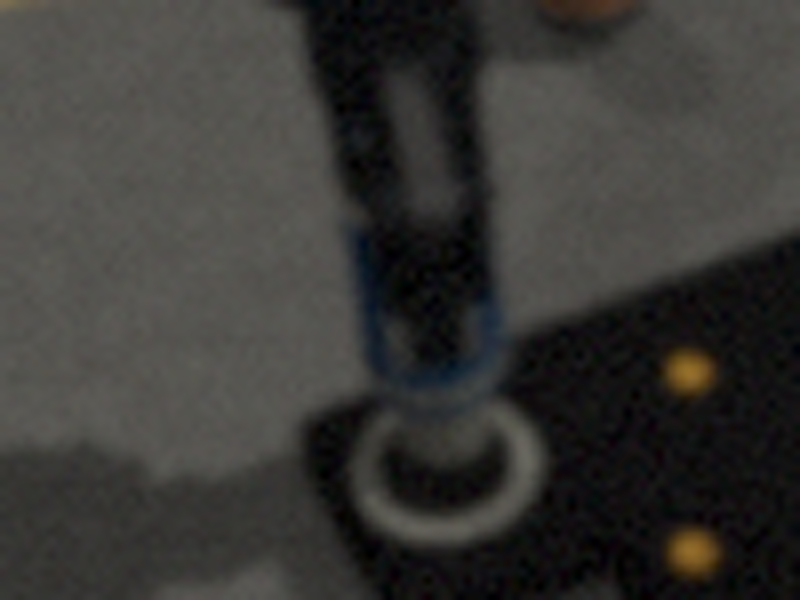

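Scene crop: the pin sits central on foot C (430,470). The face has sunk about 9.3 mm at 6.1 N, with the pin at about 7.1 mm, held over 1 s. The reading is done, so the tester goes back to its stand.

Request:
jog_arm:
  rows:
    - {"dp": [0,0,-0.03],"roll": 0,"gripper": -1}
    - {"dp": [0,0,-0.08],"roll": 0,"gripper": -1}
    - {"dp": [0,0,-0.068],"roll": 0,"gripper": -1}
    - {"dp": [-0.09,-0.04,0],"roll": 0,"gripper": -1}
    - {"dp": [-0.13,-0.06,0],"roll": 0,"gripper": -1}

```text
clock: 11.9
tool_pos: [0.507, -0.1408, 0.1604]
ee_rot: [-2.218, -2.224, 0.001]
force: [0.4, -1.4, -2.3]
gripper_width: 0.0346
grip_force: 60.5
```

Request:
jog_arm:
  rows:
    - {"dp": [-0.13,-0.06,0],"roll": 0,"gripper": -1}
    - {"dp": [-0.12,-0.054,0],"roll": 0,"gripper": -1}
    - {"dp": [-0.068,-0.03,0],"roll": 0,"gripper": -1}
    - {"dp": [0,0,0],"roll": 0,"gripper": -1}
    - {"dp": [0,0,0],"roll": 0,"gripper": -1}

```text
clock: 12.52
tool_pos: [0.4497, -0.2674, 0.1599]
ee_rot: [-2.221, -2.22, 0.0]
force: [0.6, 0.7, -2.3]
gripper_width: 0.0345
grip_force: 60.5
```

Request:
jog_arm:
  rows:
    - {"dp": [-0.0015,0.0015,0.05],"roll": 0,"gripper": -1}
    - {"dp": [0,0,0.08],"roll": 0,"gripper": -1}
    - {"dp": [0,0,0.06],"roll": 0,"gripper": -1}
    - {"dp": [0,0,0.02],"roll": 0,"gripper": -1}
    - {"dp": [0,0,0],"roll": 0,"gripper": -1}

```text
clock: 13.15
tool_pos: [0.451, -0.268, 0.076]
ee_rot: [-2.22, -2.222, 0.0]
force: [-1.0, -0.9, -1.3]
gripper_width: 0.0347
grip_force: 60.5
```

Request:
jog_arm:
  rows:
    - {"dp": [0,0,0.008],"roll": 0,"gripper": -1}
    - {"dp": [0,0,0.004],"roll": 0,"gripper": -1}
    - {"dp": [0,0,0],"roll": 0,"gripper": -1}
    - {"dp": [0,0,0],"roll": 0,"gripper": -1}

```text
clock: 13.65
tool_pos: [0.4509, -0.2689, 0.0715]
ee_rot: [2.221, 2.221, 0.0]
force: [-0.2, -0.2, -2.6]
gripper_width: 0.0347
grip_force: 60.5
```

Request:
jog_arm:
  rows:
    - {"dp": [0,0,0.003],"roll": 0,"gripper": -1}
    - {"dp": [0,0,0],"roll": 0,"gripper": -1}
    - {"dp": [0,0,0],"roll": 0,"gripper": 1}
    - {"dp": [0,0,0],"roll": 0,"gripper": 1}
    - {"dp": [0,0,0],"roll": 0,"gripper": 1}

```text
clock: 14.28
tool_pos: [0.4509, -0.2688, 0.0701]
ee_rot: [2.221, 2.221, 0.0]
force: [0.1, 0.1, -0.1]
gripper_width: 0.0851
grip_force: 0.0
```

Request:
jog_arm:
  rows:
    - {"dp": [0,0,0],"roll": 0,"gripper": 1}
    - {"dp": [0,0,-0.04],"roll": 0,"gripper": 1}
    - {"dp": [0,0,-0.12],"roll": 0,"gripper": 1}
    - {"dp": [0,0,-0.1],"roll": 0,"gripper": 1}
    - {"dp": [0,0,0],"roll": 0,"gripper": 1}

```text
clock: 14.9
tool_pos: [0.4529, -0.27, 0.1782]
ee_rot: [2.217, 2.217, 0.003]
force: [-0.2, -0.8, -0.2]
gripper_width: 0.085
grip_force: 0.0
```

```bash
python3 - <<'E'
from h import *
print(env.get_state()["tool_pos"])
r=snap("scene"); P=cloud(r); r0=dict(np.load("scene0.npz")); P0=cloud(r0)
c=r["color"].astype(int); c0=r0["color"].astype(int)
for C,Q in((c0,P0),(c,P)):
    m=(C[...,2]>C[...,0]+40)&(np.hypot(Q[...,0]-.449,Q[...,1]+.2665)<.06); q=Q[m]; print(m.sum(),q.mean(0).round(4),q[:,2].max().round(4),q[:,2].min().round(4))
E
```

```text
[ 0.45294146 -0.2699519   0.17824787]
116 [ 0.4628 -0.2604  0.0939] 0.1271 0.06
136 [ 0.4635 -0.2607  0.094 ] 0.1274 0.06
```

Tester reseated as at the start. Next, the brass weight.

Request:
jog_arm:
  rows:
    - {"dp": [0.14,0,0],"roll": 0,"gripper": 0.4}
    - {"dp": [0.14,0,0],"roll": 0,"gripper": 0.4}
    - {"dp": [0.14,0,0],"roll": 0,"gripper": 0.4}
    - {"dp": [0.14,0,0],"roll": 0,"gripper": 0.4}
    - {"dp": [0.14,-0.011,0],"roll": 0,"gripper": 0.4}

```text
clock: 15.58
tool_pos: [0.4456, 0.013, 0.1734]
ee_rot: [-2.221, -2.221, 0.001]
force: [1.0, 0.3, 0.2]
gripper_width: 0.0596
grip_force: 0.0
```

Request:
jog_arm:
  rows:
    - {"dp": [0.14,0,0],"roll": 0,"gripper": 0.4}
    - {"dp": [0.14,0,0],"roll": 0,"gripper": 0.4}
    - {"dp": [0.14,0,0],"roll": 0,"gripper": 0.4}
    - {"dp": [0.14,0,0],"roll": 0,"gripper": 0.4}
    - {"dp": [0,0,0],"roll": 0,"gripper": 0.4}

```text
clock: 16.2
tool_pos: [0.4457, 0.2383, 0.1732]
ee_rot: [-2.216, -2.226, 0.001]
force: [-0.8, -0.8, -0.2]
gripper_width: 0.0598
grip_force: 0.0
```

Request:
jog_arm:
  rows:
    - {"dp": [0,0,0],"roll": 0,"gripper": 0.4}

```text
clock: 16.32
tool_pos: [0.4455, 0.2347, 0.1731]
ee_rot: [-2.22, -2.222, 0.004]
force: [-0.6, -0.1, 0.1]
gripper_width: 0.06
grip_force: 0.0
```

Request:
jog_arm:
  rows:
    - {"dp": [0.01,0.0025,0.05],"roll": 0,"gripper": 0.4}
    - {"dp": [0,0,0.11],"roll": 0,"gripper": 0.4}
    - {"dp": [0,0,0.1],"roll": 0,"gripper": 0.4}
    - {"dp": [0,0,0.05],"roll": 0,"gripper": 0.4}
    - {"dp": [0,0,0],"roll": 0,"gripper": 0.4}

```text
clock: 16.95
tool_pos: [0.4462, 0.2371, 0.0486]
ee_rot: [-2.223, -2.219, 0.006]
force: [0.1, -0.3, 0.2]
gripper_width: 0.0598
grip_force: 0.0
```

Request:
jog_arm:
  rows:
    - {"dp": [0,0,0],"roll": 0,"gripper": 0.4}

```text
clock: 17.08
tool_pos: [0.4479, 0.2386, 0.0508]
ee_rot: [2.223, 2.22, 0.001]
force: [-0.5, -0.3, -0.2]
gripper_width: 0.0598
grip_force: 0.0
```

Request:
jog_arm:
  rows:
    - {"dp": [0,-0.002,0.06],"roll": 0,"gripper": 0.4}
    - {"dp": [0,0,0.04],"roll": 0,"gripper": 0.4}
    - {"dp": [0,0,0],"roll": 0,"gripper": 0.4}
    - {"dp": [0,0,0],"roll": 0,"gripper": 0.4}

```text
clock: 17.58
tool_pos: [0.447, 0.2394, 0.0106]
ee_rot: [2.221, 2.221, 0.001]
force: [0.1, 0.7, -0.6]
gripper_width: 0.0596
grip_force: 0.0
```

Request:
jog_arm:
  rows:
    - {"dp": [0,0,0],"roll": 0,"gripper": -1}
    - {"dp": [0,0,0],"roll": 0,"gripper": -1}
    - {"dp": [0,0,0],"roll": 0,"gripper": -1}
    - {"dp": [0,0,0],"roll": 0,"gripper": -1}
  squeeze: 40

```text
clock: 18.08
tool_pos: [0.4471, 0.2395, 0.0109]
ee_rot: [2.221, 2.221, 0.002]
force: [-0.3, -0.1, 6.5]
gripper_width: 0.0326
grip_force: 39.1
```

Request:
jog_arm:
  rows:
    - {"dp": [0,0,-0.05],"roll": 0,"gripper": -1}
    - {"dp": [0,0,-0.12],"roll": 0,"gripper": -1}
    - {"dp": [0,0,-0.08],"roll": 0,"gripper": -1}
    - {"dp": [-0.09,0.03,0],"roll": 0,"gripper": -1}
    - {"dp": [-0.13,0.045,0],"roll": 0,"gripper": -1}

```text
clock: 18.7
tool_pos: [0.477, 0.1512, 0.1109]
ee_rot: [2.218, 2.224, 0.002]
force: [1.2, 0.3, -3.3]
gripper_width: 0.0327
grip_force: 40.7
```

Request:
jog_arm:
  rows:
    - {"dp": [-0.13,0.045,0],"roll": 0,"gripper": -1}
    - {"dp": [-0.13,0.045,0],"roll": 0,"gripper": -1}
    - {"dp": [-0.13,0.045,0],"roll": 0,"gripper": -1}
    - {"dp": [-0.12,0.043,0],"roll": 0,"gripper": -1}
    - {"dp": [0,0,0],"roll": 0,"gripper": -1}

```text
clock: 19.32
tool_pos: [0.5488, -0.0558, 0.1102]
ee_rot: [2.225, 2.217, 0.0]
force: [-0.7, 0.3, -2.9]
gripper_width: 0.0327
grip_force: 40.8
```

Request:
jog_arm:
  rows:
    - {"dp": [0,0,0],"roll": 0,"gripper": -1}
    - {"dp": [0,0,0],"roll": 0,"gripper": -1}

```text
clock: 19.58
tool_pos: [0.5472, -0.0517, 0.1099]
ee_rot: [-2.22, -2.222, 0.001]
force: [-0.3, -0.7, -3.1]
gripper_width: 0.0327
grip_force: 40.8
```

Request:
jog_arm:
  rows:
    - {"dp": [-0.002,0.002,0.05],"roll": 0,"gripper": -1}
    - {"dp": [0,0,0.06],"roll": 0,"gripper": -1}
    - {"dp": [0,0,0.02],"roll": 0,"gripper": -1}
    - {"dp": [0,0,0.01],"roll": 0,"gripper": -1}
    - {"dp": [0,0,0],"roll": 0,"gripper": -1}

```text
clock: 20.2
tool_pos: [0.5489, -0.0533, 0.0545]
ee_rot: [2.221, 2.222, 0.0]
force: [0.8, 0.2, -3.2]
gripper_width: 0.0324
grip_force: 40.7
```

Request:
jog_arm:
  rows:
    - {"dp": [0,0,0.006],"roll": 0,"gripper": -1}
    - {"dp": [0,0,0.006],"roll": 0,"gripper": -1}
    - {"dp": [0,0,0.006],"roll": 0,"gripper": -1}
    - {"dp": [0,0,0],"roll": 0,"gripper": -1}
    - {"dp": [0,0,0],"roll": 0,"gripper": -1}

```text
clock: 20.82
tool_pos: [0.549, -0.0536, 0.0471]
ee_rot: [2.221, 2.221, 0.001]
force: [1.1, 0.5, -0.4]
gripper_width: 0.0326
grip_force: 41.0
```

Request:
jog_arm:
  rows:
    - {"dp": [0,0,0.0015],"roll": 0,"gripper": -1}
    - {"dp": [0,0,0],"roll": 0,"gripper": -1}
    - {"dp": [0,0,0],"roll": 0,"gripper": 0.5}
    - {"dp": [0,0,0],"roll": 0,"gripper": 0.5}
    - {"dp": [0,0,0],"roll": 0,"gripper": 0.5}

```text
clock: 21.45
tool_pos: [0.5485, -0.0535, 0.0462]
ee_rot: [-2.221, -2.221, 0.0]
force: [0.3, 0.1, 0.0]
gripper_width: 0.0639
grip_force: 0.0
```

Request:
jog_arm:
  rows:
    - {"dp": [0,0,-0.02],"roll": 0,"gripper": 0.5}
    - {"dp": [0,0,-0.06],"roll": 0,"gripper": 0.5}
    - {"dp": [0,0,-0.12],"roll": 0,"gripper": 0.5}
    - {"dp": [0,0,-0.12],"roll": 0,"gripper": 0.5}
    - {"dp": [0,0,0],"roll": 0,"gripper": 0.5}

```text
clock: 22.08
tool_pos: [0.5512, -0.0538, 0.1787]
ee_rot: [2.217, 2.217, 0.007]
force: [0.6, -0.2, -0.2]
gripper_width: 0.064
grip_force: 0.0
```

Request:
jog_arm:
  rows:
    - {"dp": [0.0,-0.15,-0.05],"roll": 0,"gripper": 0.5}
    - {"dp": [0,-0.15,0],"roll": 0,"gripper": 0.5}
    - {"dp": [0,-0.1,0],"roll": 0,"gripper": 0.5}
    - {"dp": [0,0,0],"roll": 0,"gripper": 0.5}
    - {"dp": [0,0,0],"roll": 0,"gripper": 0.5}

```text
clock: 22.7
tool_pos: [0.3901, -0.0536, 0.1941]
ee_rot: [2.221, 2.221, 0.001]
force: [1.2, 0.5, 0.2]
gripper_width: 0.0641
grip_force: 0.0
```

```bash
python3 - <<'E'
from h import *
r=snap("top"); save(r,"pics/t9.png",None,1.4); P=cloud(r); print(env.get_state()["clock"])
for n,x,y,z0,z1 in(("knob",.548,-.053,.08,.1),("body",.548,-.053,.06,.075),("tester",.449,-.2665,.115,.14),("obj",.37,.022,.04,.06)):
    q=P[(np.hypot(P[...,0]-x,P[...,1]-y)<.03)&(P[...,2]>z0)&(P[...,2]<z1)]
    print(n,len(q),cv2.minEnclosingCircle(q[:,:2].astype(np.float32)) if len(q) else 0,np.median(q[:,2]) if len(q) else 0)
E
```

```text
22.75
knob 72 ((0.5481656789779663, -0.05356830731034279), 0.009821418672800064) 0.0904663011600999
body 119 ((0.5480858087539673, -0.05366576090455055), 0.016869764775037766) 0.06951149188822403
tester 261 ((0.45048490166664124, -0.26802611351013184), 0.018634846433997154) 0.12485097758026609
obj 69 ((0.3722906708717346, 0.021033670753240585), 0.01198592595756054) 0.04660224482764419
```

View pics/t9.png

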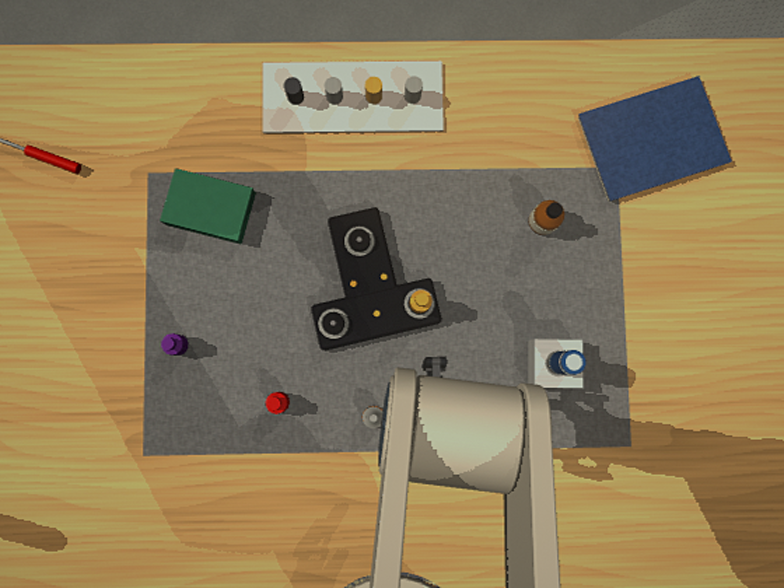

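The brass weight stands upright on foot C at (421,301), centred within 1 mm and sunk about 5 mm. The tester is seated at (571,362), and the bystanders have not moved.

```bash
python3 -c "
from workcell import job
print(job.finish_job())"
```

```text
the job is handed in; nothing more can be done
None
```

The job is handed in, verdict not shown: the soft foot is the one at the base's (-55, -70) mm (seat1), sinking about 9 mm at 6 N with the pin at about 7 mm for over 1 s; I did not push the other two feet, since that reading was conclusive; the tester is back in its stand, the brass weight stands on seat1, and the bystanders look unmoved in the last picture.

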